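# Shift the dough roller into third gear

## Task

The bench dough roller's gear lever stands somewhere in the left leg of its H-shaped gate. With the fingertips, push it to the crossbar of the H, across to the right leg, and then forward (away from the robot) until it is fully home in the third slot, the far right one. Push it gently, never squeeze or grip the lever, leave everything else where it is, and finish with the lever left standing there.

Things in the scene. Friction and masses are not known exactly. Their poses are not given: they have to be found in the camera images.
- roller_machine: White bench dough roller, fixed. Origin at table level under the centre of the H gate; x points forward (away from the robot; yawed up to 0.35 rad), y left, z up. Gearbox 170 x 170 mm, centred on the origin. To its right, y = -90 to -390 mm, the rollers and their end frames, up to 148 mm high.
- gate (a point): Centre of the H gate, on top of the steel plate, 114 mm above the table. Two legs along x at y = +24 mm (left) and -24 mm (right), 16 mm wide, slot ends at x = +-29.5 mm, joined at x = 0 by a crossbar 18 mm wide along y. Dimples count the slots: first far left, second near left, third far right, fourth near right. Axes as the machine's.
- knob (a point): Centre of the black ball knob, 44 mm across, atop the 11 mm steel stick (20 mm collar under the ball); 190 mm from the lever's pivot, which lies 10 mm above the machine's origin. Machine frame: x = 190 mm sin(along), y = -190 mm sin(across) cos(along); z about 190 to 200 mm. Travel 44 mm each way; it passes the crossbar when within about 6 mm of x = 0.
- gear_across (a joint): Sideways lean of the gear lever, rad: about -0.235 in the left leg (where it starts), 0 in the middle of the crossbar, about +0.235 in the right leg (stopped by the gate at about +-0.26). The lever stays where it is left; it takes about 2 N at the knob to move it.
- gear_along (a joint): Fore and aft lean of the gear lever, rad: 0 in neutral (the crossbar), about +0.235 fully forward (first or third slot), about -0.235 fully back (second or fourth slot). It starts anywhere from -0.22 to +0.22, stays where it is left, and takes about 2 N at the knob.
- spray_bottle: teal spray bottle with white trigger head, 200 mm tall, 72 mm base; origin at centre of underside. Leave it alone.
- tub: round orange tub with red lid, 178 mm across, 110 mm tall; origin at centre of underside. Leave it alone.
- bowl: yellow plastic mixing bowl, 190 mm across, 85 mm tall; origin at centre of underside. Leave it alone.
- measure_cup: small open steel measuring cup, 68 mm across, 55 mm tall, standing just on the robot's side of the gearbox; origin at centre of underside. Leave it alone.
- jar: closed glass jar with metal cap, 60 mm across, 85 mm tall, standing by the gearbox's left side; origin at centre of underside. Leave it alone.
- scraper: dough scraper lying flat, steel blade 130 mm wide with white grip, 14 mm high; origin at centre of underside. Leave it alone.
- cutter: solid aluminium cylinder-shaped pastry stamp, 60 mm across, 45 mm tall, beyond the gearbox; origin at centre of underside. Leave it alone.

How it is judged:
On the way:
1. the lever has come across the H into the right leg (value of joint gear_across above 0.17 rad), for 0.05 s.
At the end, for the whole second after the job is handed in: The lever rests in the right leg (gear_across above 0.17 rad) and fully forward in the third slot (gear_along above 0.195 rad, that is with the knob within about 8 mm of the slot's end), not moving (value of joint gear_across above 0.17 rad and value of joint gear_along above 0.195 rad and velocity of joint gear_along between -0.05 and 0.05 rad/s); the robot touches nothing.
It fails at once if the lever is gripped or shoved hard (finger force on the lever above 35 N) (contact force between the fingers and gear_along above 35 N).
It fails at once if a bystander is moved more than 25 mm, or lifted or tipped (distance of any of spray_bottle, tub, bowl, measure_cup, jar, scraper, cutter from where it was at the start of the episode above 0.025 m or angle between any of spray_bottle, tub, bowl, measure_cup, jar, scraper, cutter's own z axis and vertical above 0.3 rad).
It also fails if it takes over 54 s, if anything falls off the work surface, if the arm or the gripper's body presses on something with over 40 N, if the wrist force passes 120 N, or if a joint passes its speed limit or range.

## Robot

A 6-joint arm with a two-finger parallel gripper is mounted at the origin on the work surface. World frame = base frame: x ahead of the robot, y to its left, z up, the work surface at z = 0. Lengths are in m, angles in rad, forces in N, time in s.
With the tool pointing down it reaches from about 0.35 to 0.975 m from the base axis. Payload 4.9 kg.
Tool frame: the origin (TCP) lies between the finger pads; the fingertips stand 19 mm ahead of it and the grasp point (between the pads) is the TCP; z points along the fingers, y is the line along which they close (so a half turn about z gives the same grasp; the last joint's range is limited). The gripper opens to 85 mm and grips with 20 to 120 N. Pads are 22 mm wide; open, the fingers measure 114 mm over their backs; the gripper's body (76 mm by 85 mm) begins 54 mm behind the grasp point. The pads swing forward as they close: fully open they stand 13 mm farther back than shut.
Start: joints at [-1.392, 0.053, 1.613, -0, 1.476, -0.119], TCP at [0.183, -0.597, 0.25] pointing down, gripper open.
Joint ranges: [-3.01, 3.01], [-1.01, 2.22], [0.06, 2.58], [-1.02, 4.17], [0.09, 2.62], [-3.14, 3.14]. Speed limits (rad/s): [2.57, 2.57, 3.14, 3.14, 3.14, 3.14].

## Interface

Orientations are given as a rotation vector (axis times angle).
In Python, from station import ctrl gives the robot as it stands. The module is installed in compiled form; this text tells all that it offers.
- The arm moves only by the tool servo_tool, never from a script. Its argument "increments" is a list that holds one entry, the list of rows, each a list of 5 numbers: the finger opening in cm, from 0 to 8.54, then the shift along the tool's x, y, z in cm, then the turn about the tool's z in degrees. A call has 1 to 5 rows; each row is the pose to reach, as a shift and turn from the pose commanded when the call began, along the tool's axes at that moment; what a row does not reach only later rows make up. A row lasts 1/10 s, in which the tool goes at most 50 mm and 8.59 degrees, less where a joint would pass 70% of its speed; a pose out of reach is approached as far as the arm can. A call with a gripper value outside its range is refused whole. The fingers move at their own pace and stop on an object; "newtons" is the grip in N (left out, the last holds). Time passes only in rows, so rows that repeat a pose let the fingers close. It gives the time, the measured TCP pose, the force, the opening and the grip force at its end, in the units of the state.
- ctrl.get_obs(): the state, without advancing time (a new reading comes with each control period).
- ctrl.get_image(name): name is "side" or "top" or "wrist"; returns a dict with "img" (400x640x3 uint8, red, green, blue), "fx", "fy", "cx", "cy" (pixels), "rvec" (rotation vector, rad) and "tvec" (3), from world to camera coordinates, as OpenCV has them; the wrist camera has in their place "mount" (4x4, takes a point from camera to tool coordinates, whose origin is the TCP and whose axes are the flange's). Camera axes: x right, y down, z forward; pixel columns grow to the right and rows downward; lengths in m; the calibration is good to about 2 mm. A picture is of the moment at which its call begins: read the wrist's pose just before it. There is no depth.
- ctrl.finish_job(): hands the job in; it is judged then, once.
The state is a dict: "t": time; "q": joint angles; "dq": joint speeds; "effort": joint torques, N m; "tool_pos": TCP position; "tool_rot": TCP orientation; "contact_force": force on the tool from outside, world axes, zero at the start; "wrist_torque": the same for the moment, N m; "opening": finger opening in m; "grip_force": force on a finger pad.
Only numpy, scipy, OpenCV 4.12 (cv2) and the standard library are available. Lean on these libraries where they do the work, as an engineer would, in place of code of your own. Each camera call takes 0.05 s, during which the arm holds its last target. There are 200 camera calls.

## Working session

There is one attempt and no reset: what is moved stays moved. The work goes in short steps, Python scripts to look and compute and a tool call to move; the robot and the scene stay as the last step left them, time stands still between calls to the robot, and variables do not carry over. Pictures are saved under pics/ and viewed, at most 10 in all, crops included, and the job is handed in when it is done.

Besides the shell and the picture viewer there is one more tool, called after ">>>" by a JSON object that holds its "method" and its "body". servo_tool: Moves the arm, as the interface text tells. Its arguments: {"type":"object","properties":{"increments":{"type":"array"},"newtons":{"type":"number"}},"required":["increments"]}

```bash
mkdir -p pics; cat > h.py <<'E'
import numpy as np, cv2
from station import ctrl
def cam(name):
    o=ctrl.get_obs(); d=ctrl.get_image(name)
    if name=="wrist":
        M=np.eye(4); M[:3,:3]=cv2.Rodrigues(np.array(o["tool_rot"],float))[0]; M[:3,3]=o["tool_pos"]
        T=M@np.array(d["mount"]); R=T[:3,:3]; c=T[:3,3]
    else:
        R=cv2.Rodrigues(np.array(d["rvec"],float))[0].T; c=-R@np.array(d["tvec"]).ravel()
    K=(d["fx"],d["fy"],d["cx"],d["cy"])
    return d["img"],K,R,c
def ray(K,R,u,v):
    r=R@np.array([(u-K[2])/K[0],(v-K[3])/K[1],1]); return r/np.linalg.norm(r)
def onz(K,R,c,u,v,z):
    r=ray(K,R,u,v); return c+r*(z-c[2])/r[2]
def cross(c1,r1,c2,r2):
    A=np.stack([r1,-r2],1); s=np.linalg.lstsq(A,c2-c1,rcond=None)[0]
    p,q=c1+s[0]*r1,c2+s[1]*r2; return (p+q)/2,np.linalg.norm(p-q)
def save(n,img): cv2.imwrite("pics/"+n,img[...,::-1])
E
python3 - <<'E'
from h import *
o=ctrl.get_obs(); print(o["t"],o["tool_pos"],o["tool_rot"],o["opening"])
for n in("top","side"):
    i,K,R,c=cam(n); save(n+"1.png",i); print(n,K,c,R[:,2])
E
```

```text
0.0 [ 0.18330842 -0.59690971  0.24905582] [-3.10479093e+00 -4.65815759e-01  1.00913640e-04] 0.08551495019501221
top (376.50148163634907, 376.50148163634907, 321.8624816637681, 200.07733941766858) [ 0.22327951 -0.01833845  1.44099948] [ 0.20950958  0.01538404 -0.97768557]
side (365.3271023723615, 365.3271023723615, 319.72559269591153, 200.15902262935484) [ 0.99293075 -0.53956151  0.94355708] [-0.4704517   0.49027013 -0.73369639]
```

View pics/top1.png

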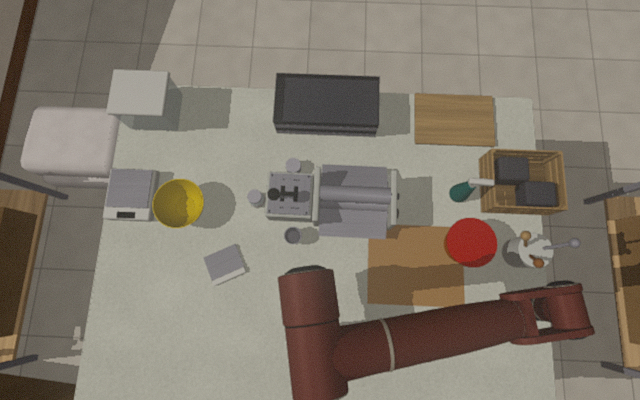

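View pics/side1.png

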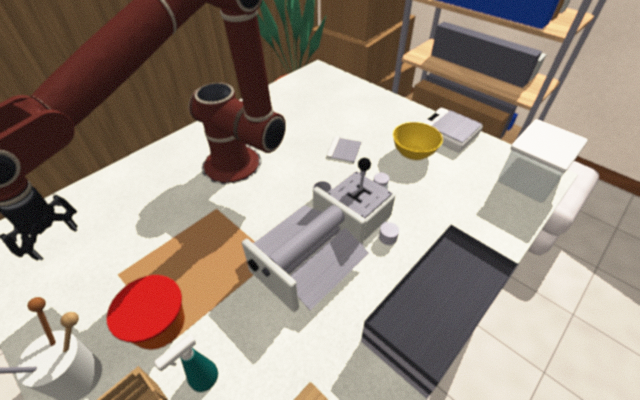

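The top view shows the machine's gearbox at about (290,194), with the knob near (274,194). In the side view the knob is at (364,164). I'll enlarge both crops.

```bash
python3 - <<'E'
from h import *
a=cv2.imread("pics/top1.png")[155:245,240:410]; b=cv2.imread("pics/side1.png")[145:235,300:400]
f=lambda x,s:cv2.resize(x,None,fx=s,fy=s,interpolation=cv2.INTER_CUBIC)
a=f(a,4.5);b=f(b,4.5) 
c=np.zeros((600,800,3),np.uint8)
A=cv2.imread("pics/top1.png")[160:230,245:345]; B=cv2.imread("pics/side1.png")[150:225,310:400]
c[:280,:400]=f(A,4); c[:300,400:760]=f(B,4)
save("crop1.png",c[:300,:,::-1])
it,Kt,Rt,ct=cam("top"); is_,Ks,Rs,cs=cam("side")
def dark(i,box,thr=45):
    x0,y0,x1,y1=box; m=(i[y0:y1,x0:x1].max(2)<thr).astype(np.uint8)
    n,l,s,ce=cv2.connectedComponentsWithStats(m)
    for k in range(1,n):
        if s[k,4]>8: print(s[k]+np.array([x0,y0,0,0,0]),ce[k]+[x0,y0])
dark(it,(245,160,345,230)); print(); dark(is_,(310,150,400,225))
E
```

```text
[359 159  11  12 101] [363.94059406 164.22772277]
[348 189  18  13  45] [356.68888889 194.68888889]
```

View pics/crop1.png

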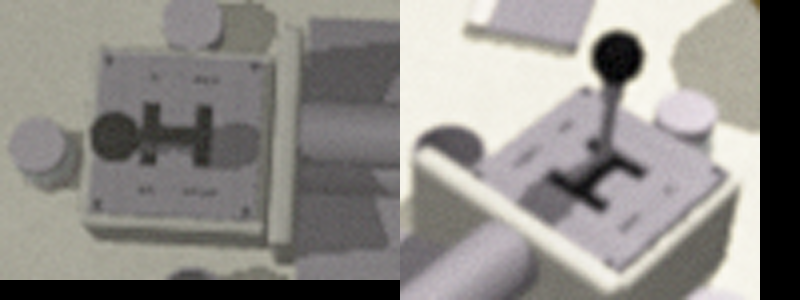

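The crops show the knob at top pixel (273.7,194.2). The H legs are centred at about (282.5,193.7) and (295.7,194.2), and the four plate screws are visible. I'll compute the machine pose from these.

```bash
python3 - <<'E'
from h import *
it,Kt,Rt,ct=cam("top"); is_,Ks,Rs,cs=cam("side")
k,e=cross(ct,ray(Kt,Rt,273.7,194.2),cs,ray(Ks,Rs,363.9,164.2)); print("knob",k,e)
T=lambda u,v:onz(Kt,Rt,ct,245+u/4,160+v/4,.114)
S=lambda u,v:onz(Ks,Rs,cs,310+(u-400)/4,150+v/4,.114)
L=[T(108,62),T(255,67),T(97,205),T(247,212)]
print(np.array(L), np.mean(L,0))
f=(L[0]-L[2]+L[1]-L[3]); g=L[0]-L[1]+L[2]-L[3]
print("yaw",np.arctan2(f[1],f[0]),np.arctan2(-g[0],g[1]))
# legs ends top
for p in[(152,103),(150,165),(206,106),(202,167)]:print("leg",T(*p))
print("H tri", cross(ct,ray(Kt,Rt,289,194.1),cs,ray(Ks,Rs,310+192/4,150+178/4)))
# side: right leg ends, left leg far end
print("side",S(555,175),S(606,208),S(640,172),S(593,144))
yaw=(np.arctan2(f[1],f[0])+np.arctan2(-g[0],g[1]))/2;c0=np.mean(L,0)
d=k-c0; c,s=np.cos(yaw),np.sin(yaw);print("knob in machine",c*d[0]+s*d[1],-s*d[0]+c*d[1],k[2])
o=ctrl.get_obs();print(o["t"],cv2.Rodrigues(np.array(o["tool_rot"]))[0])
E
```

```text
knob [0.50542396 0.16676641 0.18991783] 0.0007882476083809685
[[0.59208552 0.18876674 0.114     ]
 [0.59279744 0.05411602 0.114     ]
 [0.45898491 0.18929738 0.114     ]
 [0.4581595  0.05459026 0.114     ]] [0.52550684 0.1216926  0.114     ]
yaw -0.0037532182834278346 -0.0004212953942029278
leg [0.55511043 0.1460382  0.114     ]
leg [0.49751479 0.14415077 0.114     ]
leg [0.55430126 0.09679299 0.114     ]
leg [0.49759654 0.09719476 0.114     ]
H tri (array([0.5268101 , 0.12295032, 0.10359696]), np.float64(0.0012661079336862848))
side [0.508931   0.09691202 0.114     ] [0.56038205 0.09675828 0.114     ] [0.5557362  0.14494863 0.114     ] [0.50893316 0.14394965 0.114     ]
knob in machine -0.02017691618386964 0.04503179666463902 0.1899178282198058
0.3 [[ 9.55985545e-01  2.93413726e-01 -1.51683512e-04]
 [ 2.93413759e-01 -9.55985289e-01  7.02795167e-04]
 [ 6.12025431e-05 -7.16368051e-04 -9.99999742e-01]]
```

The machine is square to the world, with the gate centre at about (0.526, 0.121). The knob is 20 mm short of neutral in the left leg, so I'll go behind it with the fingers closed.

>>> {"method": "servo_tool", "body": {"increments": [[[0,4,-2,-1,3.4],[0,8,-4,-2,6.8],[0,12,-6,-3,10.2],[0,16,-8,-4,13.6],[0,20,-10,-5,17.1]]], "newtons": 20}}

```text
t: 0.8
tool_pos: [0.3462, -0.4418, 0.3008]
tool_rot: [3.141, -0.006, 0.0]
contact_force: [0.9, -0.3, 0.4]
opening: 0.0123
grip_force: 0.0
```

>>> {"method": "servo_tool", "body": {"increments": [[[0,3,-4,0,0],[0,5.5,-8,0,0],[0,7.5,-12,0,0],[0,9,-16.5,0,0],[0,9.5,-21,0,0]]]}}

```text
t: 1.3
tool_pos: [0.4411, -0.2313, 0.3002]
tool_rot: [-3.141, 0.0, -0.001]
contact_force: [0.3, -0.6, 0.1]
opening: 0.0001
grip_force: 0.0
```

>>> {"method": "servo_tool", "body": {"increments": [[[0,0,-4.5,0,0],[0,0,-9,0,0],[0,0,-13.5,0,0],[0,0,-18,0,0],[0,0,-22.5,0,0]]]}}

```text
t: 1.8
tool_pos: [0.4401, -0.0065, 0.3005]
tool_rot: [3.141, -0.002, 0.002]
contact_force: [1.5, 0.6, -0.8]
opening: -0.0002
grip_force: 0.0
```

>>> {"method": "servo_tool", "body": {"increments": [[[0,-0.5,-4.5,0,0],[0,-0.5,-9,0,0],[0,-0.5,-13.5,0,0],[0,-0.5,-17,0,0],[0,-0.5,-17,0,0]]]}}

```text
t: 2.3
tool_pos: [0.435, 0.165, 0.3003]
tool_rot: [-3.14, -0.008, 0.0]
contact_force: [0.4, -0.8, -0.4]
opening: -0.0001
grip_force: 0.0
```

```bash
python3 - <<'E'
from h import *
i,K,R,c=cam("wrist"); save("w1.png",i); print(K,c,R[:,2],ctrl.get_obs()["tool_pos"])
for p in [(.505,.167,.19),(.526,.121,.114)]:
    q=R.T@(np.array(p)-c); print(K[0]*q[0]/q[2]+K[2],K[1]*q[1]/q[2]+K[3])
E
```

```text
(342.3322936103293, 342.3322936103293, 321.03321470604163, 194.01727292346573) [0.50723474 0.16472901 0.42555596] [-2.81842582e-01 -4.06537183e-04 -9.59460574e-01] [0.43518545 0.16330406 0.30018549]
317.9747065744046 96.95711953248886
372.5205671540322 70.93205508050531
```

View pics/w1.png

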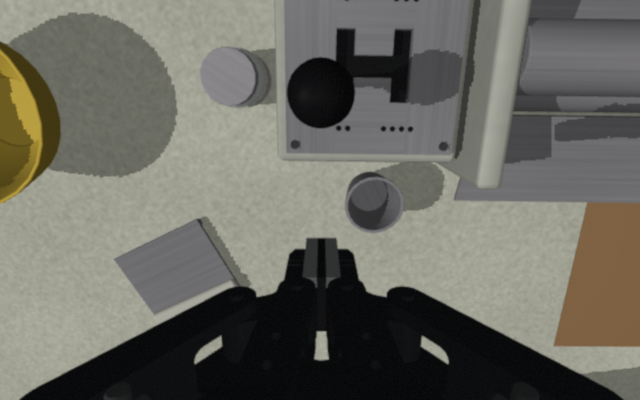

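The wrist view shows the knob at (321,92), the H centre at about (373,66), and the closed fingertips at (321,245), which are clear of everything. This agrees with the estimate to about 4 mm. Next I'll descend behind the knob and push forward.

>>> {"method": "servo_tool", "body": {"increments": [[[0,0,0,4,0],[0,0,0,8,0],[0,0,0,10.5,0],[0,1.5,0,10.5,0],[0,2.5,0,10.5,0]]]}}

```text
t: 2.85
tool_pos: [0.4607, 0.1604, 0.1942]
tool_rot: [3.141, -0.004, -0.003]
contact_force: [0.6, 0.5, 0.6]
opening: 0.0001
grip_force: 0.0
```

>>> {"method": "servo_tool", "body": {"increments": [[[0,0.3,0,0,0],[0,0.6,0,0,0],[0,0.9,0,0,0],[0,1.2,0,0,0],[0,1.2,0,0,0]]]}}

```text
t: 3.35
tool_pos: [0.4729, 0.1618, 0.1957]
tool_rot: [-3.142, 0.001, -0.001]
contact_force: [-0.7, -0.3, -0.2]
opening: -0.0
grip_force: 0.0
```

>>> {"method": "servo_tool", "body": {"increments": [[[0,0.3,-0.2,0,0],[0,0.6,-0.3,0,0],[0,0.9,-0.4,0,0],[0,1.2,-0.4,0,0],[0,1.4,-0.4,0,0]]]}}

```text
t: 3.85
tool_pos: [0.4869, 0.1659, 0.1954]
tool_rot: [-3.141, 0.001, 0.0]
contact_force: [-2.1, 0.7, 2.2]
opening: -0.0002
grip_force: 1.0
```

```bash
cat >> h.py <<'E'
def blob(i,box,thr=40):
    x0,y0,x1,y1=box; m=(i[y0:y1,x0:x1].max(2)<thr).astype(np.uint8)
    n,l,s,ce=cv2.connectedComponentsWithStats(m)
    return [(list(map(int,s[k]+np.array([x0,y0,0,0,0]))),(ce[k]+[x0,y0]).round(1)) for k in range(1,n) if s[k,4]>30]
E
python3 - <<'E'
from h import *
i,K,R,c=cam("side"); save("s2.png",cv2.resize(i[110:230,280:430],None,fx=4,fy=4,interpolation=cv2.INTER_CUBIC))
j,K,R,c=cam("wrist")
a=cv2.imread("pics/s2.png")[:,:,::-1]; w=j[0:240,200:480]
o=np.zeros((480,800,3),np.uint8); o[:480,:600]=a[:480,:600]
save("s2.png",o[:, :600]); save("w2.png",j)
print(blob(i,(310,120,400,225)), ctrl.get_obs()["contact_force"])
E
```

```text
[([349, 121, 26, 44, 622], array([361.2, 139.4])), ([361, 160, 12, 12, 104], array([366.8, 165.4]))] [-1.40095152  0.25127309  0.55745774]
```

View pics/w2.png

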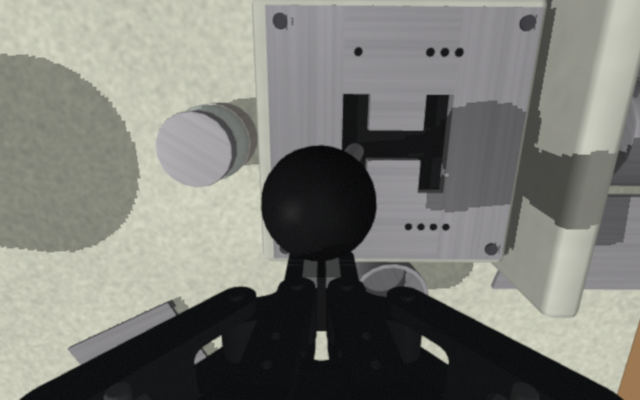

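The wrist view shows the finger behind the ball, which is at (319,203). The H has its far left end at v=95, its near right end at v=190, and its centre at about (397,144).

```bash
cat >> h.py <<'E'
def knob_side(uv,i=0):
    d=cam("side"); _,K,R,c=d; r=ray(K,R,*uv); out=[]
    for z in(.193,.198,.203): out.append((c+r*(z-c[2])/r[2]).round(4))
    return out
E
python3 - <<'E'
from h import *
j,K,R,c=cam("wrist")
print("gate",onz(K,R,c,397,144,.114),"legs",onz(K,R,c,355,95,.114),onz(K,R,c,430,190,.114))
_,Ks,Rs,cs=cam("side")
print("knob",cross(c,ray(K,R,319,203),cs,ray(Ks,Rs,366.8,165.4)))
for s in [(280,20),(527,22),(491,249)]: print(onz(K,R,c,*s,.114))
E
```

```text
gate [0.52989622 0.11944976 0.114     ] legs [0.55829684 0.14555384 0.114     ] [0.5010747  0.09698554 0.114     ]
knob (array([0.51779655, 0.1659813 , 0.19299957]), np.float64(0.000409313462371025))
[0.59775327 0.18768061 0.114     ]
[0.59667568 0.05234561 0.114     ]
[0.46061365 0.0531312  0.114     ]
```

>>> {"method": "servo_tool", "body": {"increments": [[[0,0.3,0,0,0],[0,0.6,0,0,0],[0,0.9,0,0,0],[0,1.1,0,0,0],[0,1.1,0,0,0]]]}}

```text
t: 4.55
tool_pos: [0.4979, 0.1657, 0.1953]
tool_rot: [-3.142, 0.001, -0.0]
contact_force: [-0.9, -0.0, 1.4]
opening: 0.0
grip_force: 0.7
```

```bash
cat > m.py <<'E'
from h import *
import sys
i,Ks,Rs,cs=cam("side"); j,K,R,c=cam("wrist")
bs=[b for b in blob(i,(310,120,420,225)) if 60<b[0][4]<200]
print(bs)
hsv=(j[:260].max(2)<35).astype(np.uint8)
# circle of ball in the wrist picture
g=cv2.GaussianBlur(j[:,:,1],(5,5),1)
h=cv2.HoughCircles(g,cv2.HOUGH_GRADIENT,2,60,param1=80,param2=30,minRadius=45,maxRadius=75)
print(None if h is None else h[0][:4])
if h is not None and bs:
    for q in h[0][:2]:
        print("knob",cross(c,ray(K,R,q[0],q[1]),cs,ray(Ks,Rs,*bs[0][1])))
o=ctrl.get_obs();print(o["tool_pos"],o["contact_force"],o["t"])
save(sys.argv[1],j)
E
python3 m.py w3.png
```

```text
[([364, 162, 13, 12, 109], array([369.8, 166.8]))]
[[317.  205.   56.2]
 [201.  153.   47.4]
 [445.  223.   71.6]
 [459.   87.   73.8]]
knob (array([0.52841783, 0.16672981, 0.19347123]), np.float64(0.00023820261479228318))
knob (array([0.52799725, 0.2057721 , 0.1673488 ]), np.float64(0.042231109597316324))
[0.49774063 0.16569558 0.19522444] [-1.03069984  0.5711561   0.97528569] 4.65
```

>>> {"method": "servo_tool", "body": {"increments": [[[0,-2,0,0,0],[0,-2,-3.5,-0.5,0],[0,-2,-7,-1,0],[0,1,-7,-1,0],[0,3.1,-7,-1,0]]]}}

```text
t: 5.15
tool_pos: [0.5297, 0.2368, 0.2057]
tool_rot: [-3.142, -0.002, -0.003]
contact_force: [-0.4, -0.6, -0.3]
opening: 0.0001
grip_force: 0.0
```

>>> {"method": "servo_tool", "body": {"increments": [[[0,0,1,0,0],[0,0,1.6,0,0],[0,0,2,0,0],[0,0,2.4,0,0],[0,0,2.8,0,0]]]}}

```text
t: 5.65
tool_pos: [0.5282, 0.2072, 0.2054]
tool_rot: [-3.141, 0.001, -0.0]
contact_force: [-0.4, -1.2, 0.6]
opening: 0.0001
grip_force: 0.0
```

>>> {"method": "servo_tool", "body": {"increments": [[[0,0,0.3,0,0],[0,0,0.6,0,0],[0,0,0.9,0,0],[0,0,1.2,0,0],[0,0,1.2,0,0]]]}}

```text
t: 6.15
tool_pos: [0.529, 0.1959, 0.2061]
tool_rot: [-3.141, 0.001, -0.002]
contact_force: [-0.2, 2.0, 3.4]
opening: -0.0001
grip_force: 1.6
```

```bash
python3 m.py w4.png
```

```text
[]
[[399.  265.   51.8]
 [249.  225.   71.6]
 [485.  259.   58.4]
 [435.  127.   67.2]]
[0.52888066 0.19592785 0.20572439] [-0.7283781   2.94275678  2.82808861] 6.25
```

View pics/w4.png

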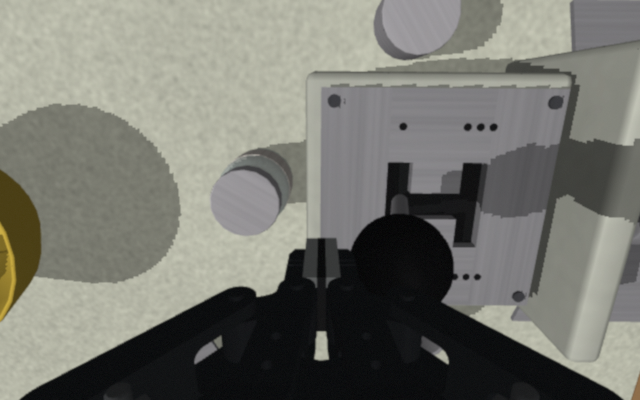

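The finger now touches the ball's left side (ball at (402,265)). The stick enters the plate at (400,205), level with the crossbar, so I'll push right.

>>> {"method": "servo_tool", "body": {"increments": [[[0,0,0.4,0,0],[0,0,0.8,0,0],[0,0,1.2,0,0],[0,0,1.6,0,0],[0,0,1.6,0,0]]]}}

```text
t: 6.75
tool_pos: [0.5285, 0.1789, 0.2049]
tool_rot: [3.141, -0.002, -0.001]
contact_force: [-0.8, 1.5, 1.0]
opening: 0.0002
grip_force: 0.8
```

Contact force is low and the lever is moving freely across.

>>> {"method": "servo_tool", "body": {"increments": [[[0,0,0.5,0,0],[0,0,1,0,0],[0,0,1.5,0,0],[0,0,2,0,0],[0,0,2,0,0]]]}}

```text
t: 7.25
tool_pos: [0.5285, 0.1588, 0.2051]
tool_rot: [3.141, -0.002, -0.001]
contact_force: [-0.3, 1.4, 0.9]
opening: 0.0001
grip_force: 0.5
```

>>> {"method": "servo_tool", "body": {"increments": [[[0,0,0.5,0,0],[0,0,1,0,0],[0,0,1.5,0,0],[0,0,2,0,0],[0,0,2,0,0]]]}}

```text
t: 7.75
tool_pos: [0.5286, 0.1389, 0.2051]
tool_rot: [3.141, -0.002, -0.0]
contact_force: [-1.4, -0.0, -0.1]
opening: 0.0
grip_force: 0.3
```

```bash
python3 m.py w5.png
```

```text
[]
[[399.  279.   62.8]
 [ 57.  213.   67. ]
 [407.  119.   73.8]
 [491.  195.   62.8]]
[0.52850706 0.13924901 0.20503596] [-0.30494927 -0.20415803  0.21991404] 7.85
```

View pics/w5.png

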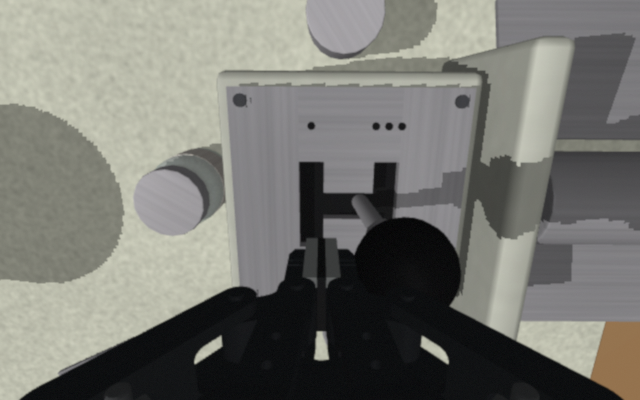

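The lever is past the crossbar's middle, with the ball at (408,266) and the stick base at (365,208). The right leg is at u=385, about 3 cm of push away.

>>> {"method": "servo_tool", "body": {"increments": [[[0,0,0.5,0,0],[0,0,1,0,0],[0,0,1.5,0,0],[0,0,2,0,0],[0,0,2.3,0,0]]]}}

```text
t: 8.35
tool_pos: [0.5284, 0.1161, 0.205]
tool_rot: [3.141, -0.002, -0.001]
contact_force: [-0.6, 0.8, -0.8]
opening: 0.0
grip_force: 0.7
```

>>> {"method": "servo_tool", "body": {"increments": [[[0,0,0.3,0,0],[0,0,0.5,0,0],[0,0,0.7,0,0]]]}}

```text
t: 8.65
tool_pos: [0.5286, 0.1096, 0.2053]
tool_rot: [-3.141, 0.001, -0.0]
contact_force: [0.0, 2.4, -0.3]
opening: -0.0002
grip_force: 0.8
```

```bash
python3 m.py w6.png
```

```text
[]
[[ 23.  209.   73.8]
 [359.  129.   71.6]
 [399.  267.   54. ]
 [135.  187.   46.8]]
[0.52862086 0.10957829 0.20537839] [ 0.0735777   1.05159275 -0.85046132] 8.75
```

View pics/w6.png

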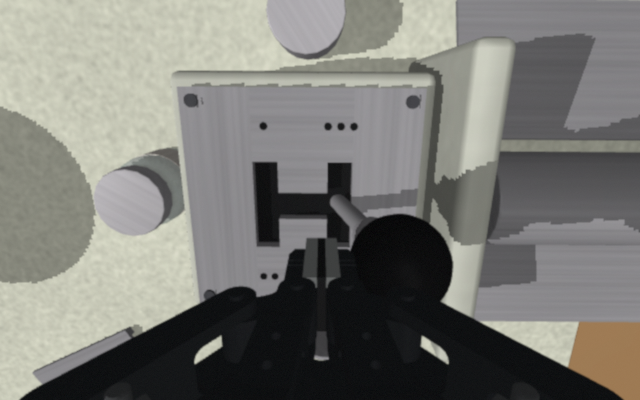

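The stick is centred in the right leg at (340,207) and the ball is at (401,265). Now I'll go around behind it and push forward.

>>> {"method": "servo_tool", "body": {"increments": [[[0,0,-2,0,0],[0,-4,-2,0,0],[0,-6.8,-2,0,0],[0,-6.8,1,0.5,0],[0,-6.8,3.2,0.8,0]]]}}

```text
t: 9.25
tool_pos: [0.46, 0.0771, 0.1974]
tool_rot: [3.14, 0.002, 0.001]
contact_force: [-0.2, -0.5, 0.6]
opening: -0.0
grip_force: 0.0
```

>>> {"method": "servo_tool", "body": {"increments": [[[0,1,0,0,0],[0,2,0,0,0],[0,2.6,0,0,0],[0,3,0,0,0],[0,3.4,0,0,0]]]}}

```text
t: 9.75
tool_pos: [0.4951, 0.0782, 0.1973]
tool_rot: [-3.142, -0.0, 0.001]
contact_force: [0.5, -0.0, 0.5]
opening: -0.0001
grip_force: 0.0
```

>>> {"method": "servo_tool", "body": {"increments": [[[0,0.4,0,0,0],[0,0.8,0,0,0],[0,1.2,0,0,0],[0,1.6,0,0,0],[0,2,0,0,0]]]}}

```text
t: 10.25
tool_pos: [0.5148, 0.0777, 0.1974]
tool_rot: [3.142, -0.001, -0.0]
contact_force: [-0.6, 0.0, 1.3]
opening: 0.0
grip_force: 0.8
```

```bash
python3 m.py w7.png
```

```text
[]
[[325.  201.   56.2]
 [ 83.  175.   47. ]
 [349.  103.   62.8]
 [509.   73.   58.4]]
[0.51498571 0.07766125 0.19726611] [-1.0713326  -0.96814343  0.42088193] 10.35
```

View pics/w7.png

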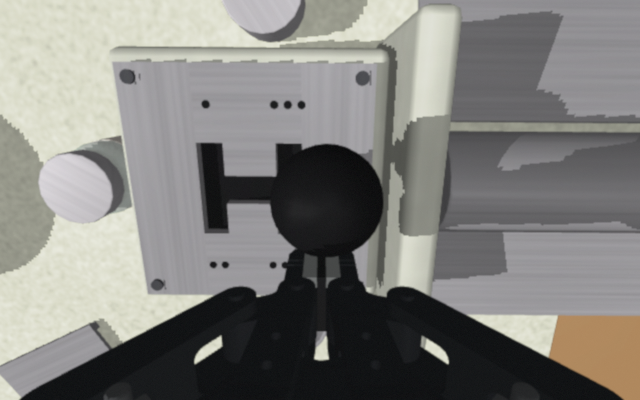

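The ball is ahead of the fingers at (326,200) and moving forward along the right leg. I'll continue until the slot end.

>>> {"method": "servo_tool", "body": {"increments": [[[0,0.4,0,0,0],[0,0.8,0,0,0],[0,1.2,0,0,0],[0,1.6,0,0,0],[0,2,0,0,0]]]}}

```text
t: 10.85
tool_pos: [0.5347, 0.0777, 0.1969]
tool_rot: [-3.141, 0.001, 0.001]
contact_force: [-1.1, 0.2, -1.4]
opening: -0.0002
grip_force: 0.7
```

>>> {"method": "servo_tool", "body": {"increments": [[[0,0.2,0,0,0],[0,0.4,0,0,0],[0,0.5,0,0,0],[0,0.5,0,0,0]]]}}

```text
t: 11.25
tool_pos: [0.5387, 0.0777, 0.1969]
tool_rot: [3.141, -0.001, -0.005]
contact_force: [-4.8, 0.7, -0.6]
opening: -0.0002
grip_force: 2.6
```

>>> {"method": "servo_tool", "body": {"increments": [[[0,0.1,0,0,0],[0,0.15,0,0,0],[0,0.15,0,0,0]]]}}

```text
t: 11.55
tool_pos: [0.5392, 0.0777, 0.1968]
tool_rot: [3.141, -0.001, -0.009]
contact_force: [-8.9, 0.2, 1.3]
opening: -0.0003
grip_force: 4.5
```

Force climbs without movement, so the lever is on the end stop. I'll back off and check.

>>> {"method": "servo_tool", "body": {"increments": [[[0,-2,0,0,0],[0,-5,0,0,0],[0,-8,0,-2,0],[0,-10,0,-6,0],[0,-10,0,-10,0]]]}}

```text
t: 12.05
tool_pos: [0.4394, 0.0778, 0.2982]
tool_rot: [3.141, -0.001, 0.001]
contact_force: [1.1, 1.2, -0.3]
opening: -0.0002
grip_force: 0.0
```

```bash
python3 - <<'E'
from h import *
i,Ks,Rs,cs=cam("side"); j,K,R,c=cam("wrist"); save("w8.png",j)
bs=[b for b in blob(i,(310,120,420,225)) if 60<b[0][4]<200]; print(bs)
for p in [(.573,.077,.194)]:
    q=Rs.T@(np.array(p)-cs); print("pred side",Ks[0]*q[0]/q[2]+Ks[2],Ks[1]*q[1]/q[2]+Ks[3])
    q=R.T@(np.array(p)-c); u,v=K[0]*q[0]/q[2]+K[2],K[1]*q[1]/q[2]+K[3]; print("pred wrist",u,v)
u,v=int(u),int(v); b=[x for x in blob(j,(max(u-70,0),max(v-70,0),u+70,max(v+70,60))) if x[0][4]>800]; print(b)
if b and bs: print(cross(c,ray(K,R,*b[0][1]),cs,ray(Ks,Rs,*bs[0][1])))
o=ctrl.get_obs(); print(o["tool_pos"],o["contact_force"],o["dq"].round(3),o["t"])
E
```

```text
[([353, 184, 17, 16, 144], array([361.3, 190.9]))]
pred side 362.7222268523589 189.1024941931231
pred wrist 321.4214512666263 1.1991469072352459
[([287, 0, 71, 43, 2338], array([323. ,  17.8]))]
(array([0.56706769, 0.07693201, 0.18228038]), np.float64(0.0029527522040307046))
[0.44388401 0.07778956 0.30545293] [0.0853046  0.57097692 0.40676096] [-0.002  0.046  0.07   0.001 -0.039  0.   ] 12.15
```

View pics/w8.png

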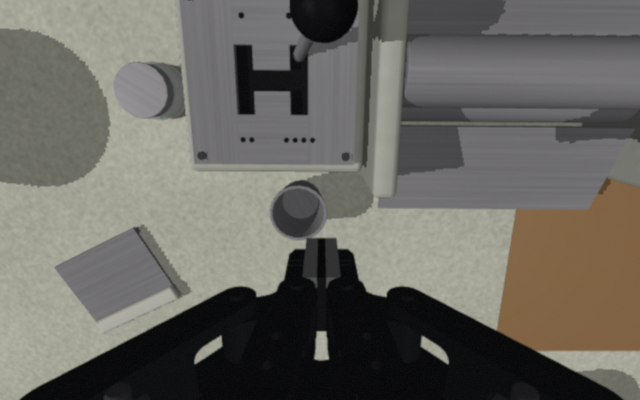

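The stick stands at the far end of the right leg at about (300,50), with the ball at (323,8). The robot is clear and the bystanders are undisturbed. I'll let the arm settle and hand in.

>>> {"method": "servo_tool", "body": {"increments": [[[0,0,0,0,0],[0,0,0,0,0],[0,0,0,0,0]]]}}

```text
t: 12.45
tool_pos: [0.4407, 0.0777, 0.2956]
tool_rot: [3.142, -0.001, -0.004]
contact_force: [-0.1, -0.3, -0.8]
opening: 0.0
grip_force: 0.0
```

```bash
python3 -c "
from station import ctrl
print(ctrl.finish_job())"
```

```text
the job is handed in; nothing more can be done
None
```

The lever was pushed across the H and forward until it hit the end stop of the third slot, then left standing there with the arm clear; the job is handed in at about 12.5 s, and the hand-in call returned no verdict.

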